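Sweep the loose nuts off the board into the parts tray

ROBOT

A 7-joint arm with a two-finger parallel gripper is mounted at the origin on the work surface. World frame = base frame: x ahead of the robot, y to its left, z up, the work surface at z = 0. Lengths are in mm, angles in rad, forces in N, time in s.
With the tool pointing down it reaches from about 400 to 875 mm from the base axis. Payload 4.4 kg.
Tool frame: the origin (TCP) lies on the centre line of the jaws, within the pads' length; the fingertips stand 25 mm ahead of it and the grasp point (between the pads) lies 6 mm ahead of it; x points along the fingers, y is the direction in which the jaws open and shut, and the axes are right-handed (so a half turn about x gives the same grasp; the last joint's range is limited). The gripper opens to 85 mm and grips with 20 to 120 N. Pads are 22 mm wide; open, the fingers measure 114 mm over their backs; the gripper's body (76 mm by 85 mm) begins 54 mm behind the grasp point. The pads swing forward as they close: fully open they stand 13 mm farther back than shut.
Start: joints at [-1.18, 0.628, 0.038, 1.517, -0.027, 0.996, -0.02], TCP at [286.681, 583.379, 256.313] pointing down, gripper open.
Joint ranges: [-3.06, 3.06], [-0.37, 2.12], [-1.25, 1.32], [0.18, 2.47], [-1.1, 4.24], [0.23, 1.98], [-2.94, 2.94]. Speed limits (rad/s): [2.57, 2.57, 3.14, 3.14, 3.14, 3.14, 3.14].

INTERFACE

Orientations are given as [roll, pitch, yaw] about the fixed x, y, z axes, in that order (R = Rz(yaw) Ry(pitch) Rx(roll)).
In Python, from cell import * gives the robot as it stands. The module is installed in compiled form; this text tells all that it offers.
- The arm moves only by the tool jog_arm, never from a script. Its argument "series" is a list of rows, each a list of 3 entries, a list of its own where there are three numbers: the turn, a rotation vector about the tool's x, y, z in degrees, then the shift along the tool's x, y, z in mm, then the gripper's target within -1 to 1 (shut at 1, half-way at 0, fully open at -1). In form: [[[rx, ry, rz], [dx, dy, dz], hand], ...]. A call has 1 to 8 rows; each row shifts and turns the commanded pose from where the row before left it, along the tool's axes as they then stand; what a row does not reach is not made up. A row lasts 1/8 s, in which the tool goes at most 62.5 mm and 10.7 degrees, less where a joint would pass 70% of its speed; a pose out of reach is approached as far as the arm can. A call is refused whole if a number of a shift passes 62.5 or a number of a turn 10.7, either way. A call with a gripper value outside its range is refused whole. The fingers move at their own pace and stop on an object; the grip force is fixed at half the most. Time passes only in rows, so rows that do not move let the fingers close. It gives the time, the measured TCP pose, the force and the opening at its end, in the units of the state.
- read_state(): the state, without advancing time (a new reading comes with each control period).
- get_image(name): name is "scene" or "top"; returns a dict with "img" (420x560x3 uint8, red, green, blue), "range_z" (420x560 float32, mm along the optical axis (not along the pixel's ray), 0 where there is no reading), "fovy" (degrees; the focal length in pixels is half the picture's height over the tangent of half this angle, whatever the lens; pixels are square), "cx", "cy" (the principal point, pixels), "cam_to_world" (4x4, takes a point from camera to world coordinates). Camera axes: x right, y up, looking along -z (the intrinsics and any distortion apply to the point x, -y, -z); pixel columns grow to the right and rows downward; lengths in mm; the calibration is good to about 2 mm. A picture is of the moment at which its call begins.
- finish_job(): hands the job in, once; it reports no verdict.
The state is a dict: "clock": time; "qpos": joint angles; "qd": joint speeds; "tau": joint torques, N m; "eef_pos": TCP position; "tool_rot": TCP orientation; "force": force on the tool from outside, world axes, zero at the start; "torque": the same for the moment, N m; "width": finger opening in mm.
Only numpy, scipy, OpenCV 4.12 (cv2) and the standard library are available. Lean on these libraries where they do the work, as an engineer would, in place of code of your own. Each camera call takes 0.05 s, during which the arm holds its last target. There are 200 camera calls.

TASK

Clear the pale assembly board: with the fingertips, sweep the three big hex nuts along the board and over its edge so that they drop into the plain open tray beside it, not the divided tray on the other side. Only push them: do not pick the nuts up. Leave the little jar and the sanding block standing on the board where they are.

Things in the scene. Friction and masses are not known exactly. Their poses are not given: they have to be found in the camera images.
- board: thick pale-grey laminate assembly board fixed on the bench, 300 mm (its x) by 260 mm (its y) by 45 mm high; origin at the centre of its underside on the bench, so its flat top is 45 mm above the origin. Its two side edges are at y = +130 mm and y = -130 mm of its own frame; one tray is butted against each (1 mm gap)
- tray: the plain, undivided, empty aluminium tray that the nuts go into, fixed on the bench against one side edge of the board (+y or -y side, varies) and parallel to it; 260 mm (x) by 120 mm (y) by 36 mm high outside, walls and floor 4 mm, so its rim is 9 mm below the board's top. Origin at the centre of its underside
- sorter: the divided aluminium tray against the opposite side edge, same outside size, fixed, with eight compartments holding washers and pins; no nut may go in here. Origin at the centre of its underside
- nut_a: a large dark steel hex nut lying flat on the board: 36 mm across flats, 41.6 mm across corners, 19 mm high, about 110 g. Its origin is the nut's centre, 9.5 mm above its underside. All three nuts are alike
- nut_b: a large dark steel hex nut lying flat on the board: 36 mm across flats, 41.6 mm across corners, 19 mm high, about 110 g. Its origin is the nut's centre, 9.5 mm above its underside. All three nuts are alike
- nut_c: a large dark steel hex nut lying flat on the board: 36 mm across flats, 41.6 mm across corners, 19 mm high, about 110 g. Its origin is the nut's centre, 9.5 mm above its underside. All three nuts are alike
- jar: small amber glass jar with black lid, 42 mm diameter, 48 mm high, loose, standing near the board's far (+x) edge; leave it. Origin at the centre of its underside
- block: cork sanding block with a wooden back, 34 mm (x) by 70 mm (y) by 28 mm high, loose, near the board's robot-side (-x) edge; leave it. Origin at the centre of its underside

How it is judged:
By the outcome, as a careful person would: the job done as asked, in the order asked, and still so for the second after the job is handed in, with the robot touching nothing.
It also fails if it takes over 61 s, if anything falls off the work surface, if the arm or the gripper's body presses on something with over 40 N, if the wrist force passes 120 N, or if a joint passes its speed limit or range.

## Working session

There is one attempt and no reset: what is moved stays moved. The work goes in short steps, Python scripts to look and compute and a tool call to move; the robot and the scene stay as the last step left them, time stands still between calls to the robot, and variables do not carry over. Pictures are saved under pics/ and viewed, about 8 in all and at most 12, crops included, and the job is handed in when it is done.

Besides the shell and the picture viewer there is one more tool, called after "Emit:" as name(argument=value, ...) on one line, values as JSON. jog_arm: Moves the arm, as the interface text tells. Its arguments: {"type":"object","properties":{"series":{"type":"array"}},"required":["series"]}

```bash
mkdir -p pics; python3 - <<'E'
from cell import *
import cv2,numpy as np,pickle
s=read_state();print(s)
for n in("top","scene"):
    d=get_image(n);pickle.dump(d,open(n+".pkl","wb"));cv2.imwrite(f"pics/{n}0.png",d["img"][:,:,::-1]);print(n,d["fovy"],d["cx"],d["cy"],d["cam_to_world"].round(3).tolist(),[k for k in d])
E
```

```text
{'clock': 0.0, 'qpos': array([-1.17977131,  0.62937945,  0.03845302,  1.51835967, -0.02698132,
        0.9962984 , -0.01999841]), 'qd': array([-2.83351930e-05, -1.99361981e-03,  9.12740417e-04, -9.87241083e-04,
        4.26158119e-04, -2.10644801e-04,  1.24746102e-03]), 'tau': array([ 8.17827149e-04, -5.63409483e+01,  1.22654133e+00, -1.93439180e+01,
        1.10016941e-02,  1.06204598e-02,  1.05047772e-05]), 'eef_pos': array([286.44528322, 582.83857512, 255.37032092]), 'tool_rot': array([-1.54525154,  1.56886981, -2.00207356]), 'force': array([0.4797794 , 0.00534071, 0.6401149 ]), 'torque': array([-0.03985869, -0.02145469, -0.04460535]), 'width': 85.30363357146216}
top 53.007277758898056 276.9626135596316 206.0946286634486 [[0.002, 0.998, -0.063, 504.845], [-1.0, 0.001, -0.007, 17.241], [-0.006, 0.063, 0.998, 797.222], [0.0, 0.0, 0.0, 1.0]] ['img', 'range_z', 'fovy', 'cx', 'cy', 'cam_to_world']
scene 52.34348444466964 276.21024581392123 210.59470005101815 [[0.172, -0.813, 0.556, 933.356], [0.985, 0.143, -0.096, -33.942], [-0.002, 0.564, 0.825, 608.673], [0.0, 0.0, 0.0, 1.0]] ['img', 'range_z', 'fovy', 'cx', 'cy', 'cam_to_world']
```

View pics/top0.png

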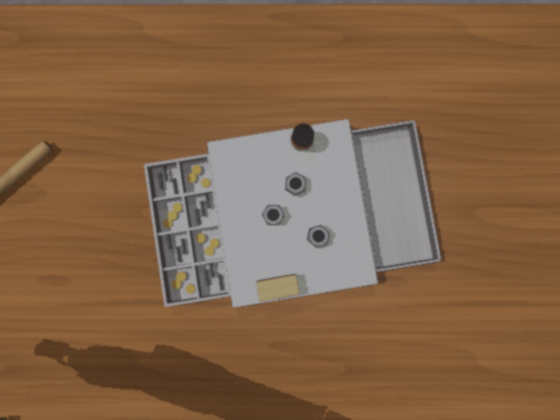

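View pics/scene0.png

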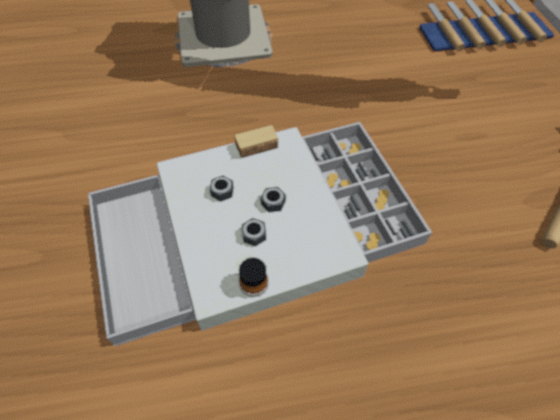

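The top view shows nuts at about (296,184), (273,215) and (318,236), the jar at (303,135) and the block at (277,288). The plain tray is on the right (world -y) and the sorter on the left. Next I measure positions.

```bash
cat > h.py <<'E'
import numpy as np,cv2
def ray(d,uv,z):
    uv=np.atleast_2d(np.float64(uv));f=210/np.tan(np.radians(d["fovy"]/2));T=d["cam_to_world"]
    v=np.c_[(uv[:,0]-d["cx"])/f,-(uv[:,1]-d["cy"])/f,-np.ones(len(uv))]@T[:3,:3].T
    return T[:3,3]+v*((z-T[2,3])/v[:,2])[:,None]
def blobs(m,a0,a1):
    cs,_=cv2.findContours(m.astype(np.uint8),cv2.RETR_EXTERNAL,cv2.CHAIN_APPROX_NONE)
    return [c for c in cs if a0<cv2.contourArea(c)<a1]
def board(d):  # board contour (z=45)
    im=d["img"];hsv=cv2.cvtColor(im,cv2.COLOR_RGB2HSV)
    m=cv2.morphologyEx(((hsv[...,1]<40)&(hsv[...,2]>165)).astype(np.uint8),cv2.MORPH_OPEN,np.ones((7,7)))
    c=max(blobs(m,3000,1e6),key=cv2.contourArea);return c
E
python3 - <<'E'
from h import *
import pickle
d=pickle.load(open("top.pkl","rb"));s=pickle.load(open("scene.pkl","rb"))
C=ray(d,[(209,142),(349,121.5),(377,284),(233,305.5)],45)
print("corners",C[:,:2].round(1).tolist(),np.linalg.norm(np.diff(C,axis=0),axis=1))
for n,v in(("top",d),("scene",s)):
    hsv=cv2.cvtColor(v["img"],cv2.COLOR_RGB2HSV)
    m=(hsv[...,2]<125)
    for c in blobs(m,80,1200):
        (x,y),r=cv2.minEnclosingCircle(c)
        if 200<x<385 and 110<y<310: print(n,round(x),round(y),round(r,1),ray(v,(x,y),60)[0,:2].round(1))
D=d["range_z"]
for n,v,uv in(("top",d,[(296,184),(273,215),(318,236),(303,137),(277,288)]),("scene",s,[(254,231),(274,198),(222,187),(253,272),(256,135)])):
    for z in (45,60,64,93):print(n,z,ray(v,uv,z)[:,:2].round(0).tolist())
# board z by depth
for uv in [(240,180),(340,180),(345,270),(250,260),(277,283),(400,200)]:
    f=210/np.tan(np.radians(d["fovy"]/2));q=D[uv[1],uv[0]]
    p=np.array([(uv[0]-d["cx"])/f*q,-(uv[1]-d["cy"])/f*q,-q,1]);print(uv,(d["cam_to_world"]@p)[:3].round(1))
E
```

```text
corners [[668.3, 145.4], [705.9, -108.0], [414.6, -154.8], [376.4, 99.5]] [256.1090925  295.04296276 257.08985317]
top 206 304 25.0 [382.2 144.6]
top 211 280 21.3 [423.4 137.2]
top 205 244 21.1 [484.8 147.6]
top 319 236 12.5 [500.  -51.4]
top 274 216 12.4 [534.5  26.7]
top 200 209 20.9 [545.5 156.9]
top 296 185 12.7 [587.9 -10.6]
top 300 135 26.6 [677.6 -18.5]
scene 342 276 24.5 [688.8 101.9]
scene 252 276 19.0 [668.2 -23.9]
scene 253 233 13.4 [597.7 -11.7]
scene 253 228 7.5 [589.  -10.1]
scene 371 232 23.0 [625.9 163.6]
scene 272 200 12.9 [541.8  27.4]
scene 273 196 6.8 [533.9  29.1]
scene 354 202 21.7 [567.8 153.6]
scene 221 188 12.8 [505.6 -50.6]
scene 221 184 6.7 [496.3 -50.3]
scene 338 173 20.2 [507.3 144.2]
scene 256 143 21.2 [416.8  19.6]
scene 323 147 19.7 [446.3 132.5]
top 45 [[592.0, -12.0], [536.0, 29.0], [499.0, -51.0], [678.0, -25.0], [407.0, 22.0]]
top 60 [[590.0, -11.0], [536.0, 29.0], [499.0, -50.0], [674.0, -24.0], [409.0, 22.0]]
top 64 [[590.0, -11.0], [536.0, 29.0], [499.0, -49.0], [673.0, -24.0], [410.0, 22.0]]
top 93 [[587.0, -10.0], [534.0, 28.0], [499.0, -47.0], [666.0, -22.0], [413.0, 22.0]]
scene 45 [[585.0, -9.0], [528.0, 32.0], [491.0, -49.0], [654.0, -20.0], [383.0, 24.0]]
scene 60 [[594.0, -10.0], [539.0, 30.0], [503.0, -49.0], [662.0, -21.0], [398.0, 22.0]]
scene 64 [[597.0, -10.0], [542.0, 30.0], [506.0, -49.0], [664.0, -21.0], [402.0, 22.0]]
scene 93 [[615.0, -11.0], [563.0, 27.0], [529.0, -48.0], [678.0, -22.0], [430.0, 19.0]]
(240, 180) [599.2  88.7  44.8]
(340, 180) [599.2 -90.7  46.4]
(345, 270) [439.2 -98.2  47. ]
(250, 260) [456.4  69.8  46.2]
(277, 283) [419.2  21.7  72.2]
(400, 200) [ 566.8 -209.9    2.5]
```

```bash
cat > g.py <<'E'
import sys
from cell import *
from h import *
from scipy.spatial.transform import Rotation as R
O=np.array([541.3,-4.5]);t=np.radians(8.8);ex=np.array([np.cos(t),np.sin(t)]);ey=np.array([-ex[1],ex[0]])
s=read_state();Rt=R.from_euler("xyz",s["tool_rot"]);p=s["eef_pos"]
print("clk",s["clock"],"p",p.round(1),"uv",(ex@(p[:2]-O)).round(1),(ey@(p[:2]-O)).round(1),"F",s["force"].round(1),"w",round(s["width"],1))
x=np.array([0,0,-1.])
for sg in(1,-1):
    y=sg*np.r_[ex,0];G=R.from_matrix(np.c_[x,y,np.cross(x,y)])
    print("turn",sg,np.degrees((Rt.inv()*G).as_rotvec()).round(1))
    for a in sys.argv[1:]:
        u,v,z=map(float,a.split(","));w=np.r_[O+u*ex+v*ey,z]
        print(" to",a,"aligned shift",G.inv().apply(w-p).round(1))
E
python3 g.py 0,85,150
```

```text
clk 0.1 p [286.4 582.9 255.5] uv -162.0 619.5 F [0.4 0.6 0.3] w 85.5
turn 1 [55.   0.   0.1]
 to 0,85,150 aligned shift [105.5 162.  534.5]
turn -1 [-1.25e+02 -1.00e-01  1.00e-01]
 to 0,85,150 aligned shift [ 105.5 -162.  -534.5]
```

Emit:
jog_arm(series=[[[10,0,0],[0,0,0],0.7],[[10,0,0],[0,0,0],0.7],[[10,0,0],[0,0,0],0.7],[[10,0,0],[0,0,0],0.7],[[10,0,0],[0,0,0],0.7],[[5,0,0],[0,0,0],0.7],[[0,0,0],[0,0,0],0.7]])

```text
clock: 0.98
eef_pos: [286.4, 583.2, 255.8]
tool_rot: [-0.37, 1.57, -1.786]
force: [0.7, 0.3, 0.1]
width: 13.1
```

Emit:
jog_arm(series=[[[0,0,0],[0,15,50],0.7],[[0,0,0],[0,15,50],0.7],[[0,0,0],[0,15,50],0.7],[[0,0,0],[0,15,50],0.7],[[0,0,0],[0,15,50],0.7],[[0,0,0],[0,15,50],0.7],[[0,0,0],[0,15,50],0.7],[[0,0,0],[0,0,0],0.7]])

```text
clock: 1.98
eef_pos: [446.2, 248.8, 256.6]
tool_rot: [0.406, 1.569, -1.017]
force: [0.3, 0.4, 1.0]
width: 12.7
```

```bash
python3 g.py 0,85,150
```

```text
clk 1.975 p [446.2 248.8 256.6] uv -55.2 264.8 F [0.3 0.4 1. ] w 12.7
turn 1 [-0.4  0.1 -0.1]
 to 0,85,150 aligned shift [106.6  55.2 179.8]
turn -1 [ 1.796e+02 -1.000e-01 -2.000e-01]
 to 0,85,150 aligned shift [ 106.6  -55.2 -179.8]
```

Emit:
jog_arm(series=[[[0,0,0],[0,14,45],0.7],[[0,0,0],[0,14,45],0.7],[[0,0,0],[20,14,45],0.7],[[0,0,0],[30,13,45],0.7],[[0,0,0],[30,0,0],0.7],[[0,0,0],[30,0,0],0.7],[[0,0,0],[30,0,0],0.7],[[0,0,0],[0,0,0],0.7]])

```text
clock: 2.98
eef_pos: [524.4, 85.2, 114.5]
tool_rot: [-1.739, 1.566, 3.13]
force: [-0.1, 0.6, 0.1]
width: 12.8
```

```bash
python3 - <<'E'
from cell import *
import cv2
a=get_image("top")["img"][90:330,130:450,::-1];b=get_image("scene")["img"][60:360,60:460,::-1]
cv2.imwrite("pics/c1.png",cv2.vconcat([cv2.resize(a,(400,300)),b]))
E
python3 g.py 0,85,75
```

```text
clk 3.075 p [526.4  84.9 116.7] uv -1.1 90.7 F [1.4 0.3 1.1] w 13.1
turn 1 [ 0.1 -0.  -0. ]
 to 0,85,75 aligned shift [41.7  1.1  5.7]
turn -1 [-179.9    0.    -0. ]
 to 0,85,75 aligned shift [41.7 -1.1 -5.7]
```

View pics/c1.png

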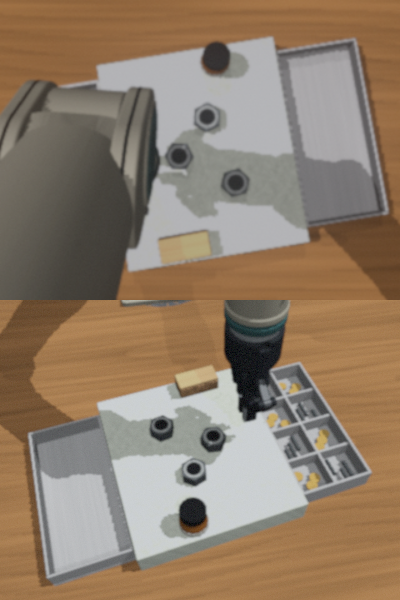

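The lower (scene) half shows the fingertips near (255,410), over the board on the sorter side and in line with the nearest nut at (213,437). I'll descend and sweep that nut.

Emit:
jog_arm(series=[[[0,0,0],[20,1,0],0.7],[[0,0,0],[15,0,0],0.7],[[0,0,0],[5,0,0],0.7],[[0,0,0],[0,0,0],0.7]])

```text
clock: 3.58
eef_pos: [527.1, 84.4, 76.4]
tool_rot: [-2.327, 1.571, 2.539]
force: [-0.5, -0.5, 0.4]
width: 13.1
```

Emit:
jog_arm(series=[[[0,0,0],[0,0,12],0.7],[[0,0,0],[0,0,12],0.7],[[0,0,0],[0,0,12],0.7],[[0,0,0],[0,0,12],0.7],[[0,0,0],[0,0,12],0.7],[[0,0,0],[0,0,12],0.7],[[0,0,0],[0,0,12],0.7],[[0,0,0],[0,0,0],0.7]])

```text
clock: 4.58
eef_pos: [540.1, -0.6, 76.2]
tool_rot: [0.042, 1.569, -1.377]
force: [0.3, -0.4, -0.2]
width: 12.6
```

```bash
python3 - <<'E'
from cell import *
import cv2
b=get_image("scene")["img"][60:360,60:460,::-1]
cv2.imwrite("pics/c2.png",cv2.resize(b,(600,450)))
E
python3 g.py 0,-135,75
```

```text
clk 4.625 p [5.399e+02 2.000e-01 7.620e+01] uv -0.6 4.9 F [ 0.3 -0.4 -0.7] w 13.0
turn 1 [-0.1  0.   0. ]
 to 0,-135,75 aligned shift [  1.2   0.6 139.9]
turn -1 [ 1.799e+02  0.000e+00 -1.000e-01]
 to 0,-135,75 aligned shift [   1.2   -0.6 -139.9]
```

View pics/c2.png

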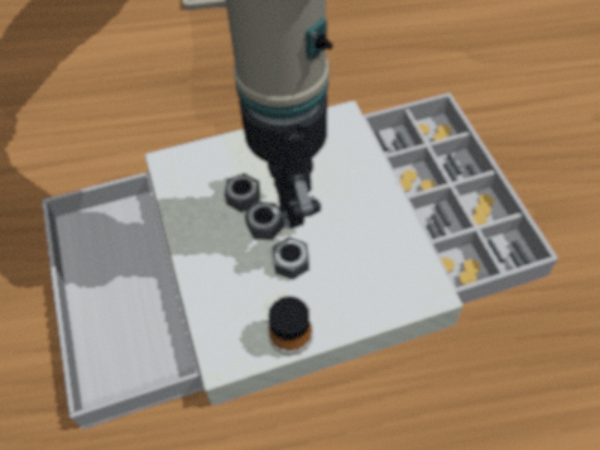

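The nut at (265,219) is moving straight ahead of the fingers toward the tray at the left, between the other two. Continuing.

Emit:
jog_arm(series=[[[0,0,0],[0,0,14],0.7],[[0,0,0],[0,0,14],0.7],[[0,0,0],[0,0,14],0.7],[[0,0,0],[0,0,14],0.7],[[0,0,0],[0,0,14],0.7],[[0,0,0],[0,0,14],0.7],[[0,0,0],[0,0,14],0.7],[[0,0,0],[0,0,0],0.7]])

```text
clock: 5.62
eef_pos: [555.3, -97.4, 76.4]
tool_rot: [0.413, 1.57, -1.006]
force: [0.2, -0.3, 0.1]
width: 12.7
```

Emit:
jog_arm(series=[[[0,0,0],[0,0,14],0.7],[[0,0,0],[0,0,14],0.7],[[0,0,0],[0,0,14],0.7],[[0,0,0],[0,0,0],0.7],[[0,0,0],[-25,0,0],0.7],[[0,0,0],[-30,0,0],0.7],[[0,0,0],[0,0,0],0.7]])

```text
clock: 6.5
eef_pos: [562.9, -137.0, 133.2]
tool_rot: [1.283, 1.567, -0.133]
force: [0.3, 0.2, -0.4]
width: 12.8
```

```bash
python3 - <<'E'
from cell import *
import cv2
b=get_image("scene")["img"][60:360,60:460,::-1]
cv2.imwrite("pics/c3.png",cv2.resize(b,(600,450)))
E
python3 g.py -49,12,130 47,38,130
```

```text
clk 6.55 p [ 562.  -136.6  132. ] uv 0.2 -133.7 F [ 0.1  0.8 -0.6] w 13.1
turn 1 [ 0.1  0.  -0.1]
 to -49,12,130 aligned shift [   2.   -49.2 -145.7]
 to 47,38,130 aligned shift [   2.    46.8 -171.7]
turn -1 [-1.799e+02  1.000e-01  0.000e+00]
 to -49,12,130 aligned shift [  2.   49.2 145.7]
 to 47,38,130 aligned shift [  2.  -46.8 171.7]
```

View pics/c3.png

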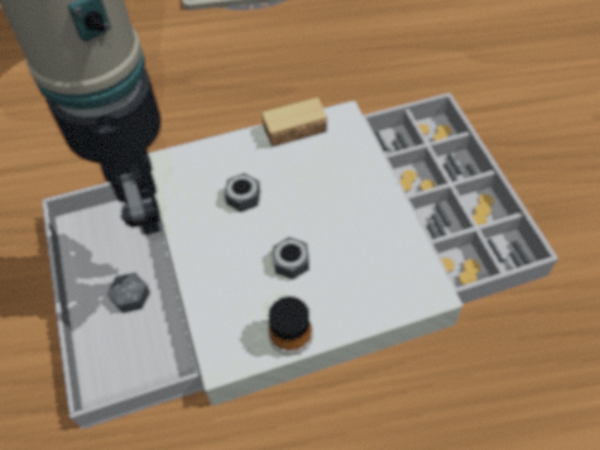

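The first nut lies flat in the plain tray at (128,292). The other two nuts, jar and block haven't moved. Next is the nut at (290,257).

Emit:
jog_arm(series=[[[0,0,0],[0,12,-44],0.7],[[0,0,0],[0,12,-44],0.7],[[0,0,0],[0,12,-44],0.7],[[0,0,0],[0,11,-40],0.7],[[0,0,0],[0,0,0],0.7],[[0,0,0],[28,0,0],0.7],[[0,0,0],[28,0,0],0.7],[[0,0,0],[0,0,0],0.7]])

```text
clock: 7.55
eef_pos: [579.4, 39.1, 72.9]
tool_rot: [-1.555, 1.565, -2.973]
force: [-0.6, 0.1, 0.8]
width: 12.7
```

```bash
python3 g.py 47,-135,76
```

```text
clk 7.55 p [579.4  39.1  72.9] uv 44.3 37.3 F [-0.6  0.1  0.8] w 12.7
turn 1 [-0.   0.   0.3]
 to 47,-135,76 aligned shift [ -3.1   2.7 172.3]
turn -1 [180.    0.5  -0. ]
 to 47,-135,76 aligned shift [  -3.1   -2.7 -172.3]
```

Emit:
jog_arm(series=[[[0,0,0],[0,0,0],0.7],[[0,0,0],[0,0,12],0.7],[[0,0,0],[0,0,14],0.7],[[0,0,0],[0,0,14],0.7],[[0,0,0],[0,0,14],0.7],[[0,0,0],[0,0,14],0.7],[[0,0,0],[0,0,14],0.7],[[0,0,0],[0,0,14],0.7]])

```text
clock: 8.55
eef_pos: [596.4, -55.4, 75.3]
tool_rot: [3.046, 1.57, 1.629]
force: [-0.6, 2.2, 3.0]
width: 12.8
```

Emit:
jog_arm(series=[[[0,0,0],[0,0,14],0.7],[[0,0,0],[0,0,14],0.7],[[0,0,0],[0,0,14],0.7],[[0,0,0],[0,0,14],0.7],[[0,0,0],[0,0,14],0.7],[[0,0,0],[0,0,8],0.7],[[0,0,0],[0,0,0],0.7]])

```text
clock: 9.43
eef_pos: [608.0, -133.1, 75.1]
tool_rot: [-0.523, 1.57, -1.941]
force: [0.1, 0.1, -0.0]
width: 13.0
```

Emit:
jog_arm(series=[[[0,0,0],[0,0,6],0.7],[[0,0,0],[0,0,6],0.7],[[0,0,0],[0,0,0],0.7],[[0,0,0],[-28,0,0],0.7],[[0,0,0],[-28,0,0],0.7],[[0,0,0],[0,0,0],0.7]])

```text
clock: 10.18
eef_pos: [611.7, -143.8, 133.5]
tool_rot: [1.239, 1.566, -0.178]
force: [0.4, 0.9, 0.2]
width: 12.6
```

```bash
python3 - <<'E'
from cell import *
import cv2
b=get_image("scene")["img"][60:360,60:460,::-1]
cv2.imwrite("pics/c4.png",cv2.resize(b,(600,450)))
E
python3 g.py -49,12,132
```

```text
clk 10.225 p [ 610.6 -143.4  132.1] uv 47.2 -147.9 F [ 0.1 -0.9 -0.3] w 12.9
turn 1 [ 0.   0.  -0.1]
 to -49,12,132 aligned shift [ 1.000e-01 -9.620e+01 -1.599e+02]
turn -1 [-180.     0.2    0. ]
 to -49,12,132 aligned shift [1.000e-01 9.620e+01 1.599e+02]
```

View pics/c4.png

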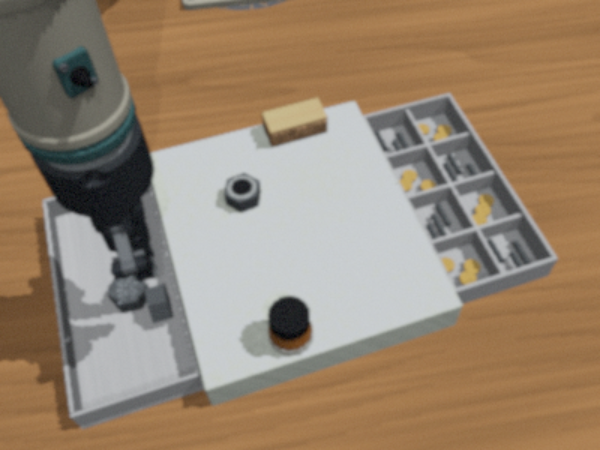

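The second nut is in the tray at (158,303), standing on edge beside the first at (128,292). Now the last one, at (243,191).

Emit:
jog_arm(series=[[[0,0,0],[0,-24,-40],0.7],[[0,0,0],[0,-24,-40],0.7],[[0,0,0],[0,-24,-40],0.7],[[0,0,0],[0,-24,-40],0.7],[[0,0,0],[0,0,0],0.7],[[0,0,0],[28,0,0],0.7],[[0,0,0],[28,0,0],0.7],[[0,0,0],[0,0,0],0.7]])

```text
clock: 11.22
eef_pos: [489.3, -0.9, 73.4]
tool_rot: [-1.64, 1.566, -3.058]
force: [-0.2, 0.6, -1.1]
width: 12.8
```

Emit:
jog_arm(series=[[[0,0,0],[0,0,0],0.7],[[0,0,0],[0,0,0],0.7]])

```text
clock: 11.48
eef_pos: [491.4, -0.4, 76.1]
tool_rot: [1.378, 1.569, -0.039]
force: [0.2, 0.4, -0.5]
width: 12.6
```

```bash
python3 g.py -49,-135,76
```

```text
clk 11.475 p [ 4.914e+02 -4.000e-01  7.610e+01] uv -48.7 11.7 F [ 0.2  0.4 -0.5] w 12.6
turn 1 [ 0.   0.  -0.1]
 to -49,-135,76 aligned shift [ 1.000e-01 -3.000e-01  1.467e+02]
turn -1 [-1.8e+02  1.0e-01  0.0e+00]
 to -49,-135,76 aligned shift [ 1.000e-01  3.000e-01 -1.467e+02]
```

Emit:
jog_arm(series=[[[0,0,0],[0,0,12],0.7],[[0,0,0],[0,0,14],0.7],[[0,0,0],[0,0,14],0.7],[[0,0,0],[0,0,14],0.7],[[0,0,0],[0,0,14],0.7],[[0,0,0],[0,0,14],0.7],[[0,0,0],[0,0,14],0.7],[[0,0,0],[0,0,14],0.7]])

```text
clock: 12.48
eef_pos: [507.6, -109.8, 75.3]
tool_rot: [-2.25, 1.571, 2.616]
force: [-0.6, 3.0, 2.4]
width: 12.8
```

Emit:
jog_arm(series=[[[0,0,0],[0,0,14],0.7],[[0,0,0],[0,0,14],0.7],[[0,0,0],[0,0,8],0.7],[[0,0,0],[0,0,0],0.7],[[0,0,0],[-40,0,0],0.7],[[0,0,0],[-40,0,-40],0.7],[[0,0,0],[-40,0,-50],0.7],[[0,0,0],[-30,0,-50],0.7]])

```text
clock: 13.48
eef_pos: [491.5, -5.4, 225.8]
tool_rot: [1.831, 1.569, 0.415]
force: [1.4, 0.8, -0.5]
width: 12.8
```

Emit:
jog_arm(series=[[[0,0,0],[0,-10,-50],0.7],[[0,0,0],[0,-10,-50],0.7],[[0,0,0],[0,-10,-50],0.7],[[0,0,0],[0,0,-50],0.7],[[0,0,0],[0,0,-50],0.7],[[0,0,0],[0,0,0],0.7],[[0,0,0],[0,0,0],0.7]])

```text
clock: 14.35
eef_pos: [423.2, 234.7, 224.2]
tool_rot: [-0.8, 1.57, -2.216]
force: [0.6, -0.4, 0.2]
width: 12.5
```

```bash
python3 - <<'E'
from cell import *
import cv2
a=get_image("top")["img"][90:330,130:450,::-1];b=get_image("scene")["img"][60:360,60:460,::-1]
cv2.imwrite("pics/c5.png",cv2.vconcat([cv2.resize(a,(400,300)),b]))
E
python3 g.py
```

```text
clk 14.45 p [423.8 233.7 224.3] uv -79.7 253.3 F [-0.3  0.3  0. ] w 12.8
turn 1 [-0.1  0.   0. ]
turn -1 [ 1.799e+02  0.000e+00 -1.000e-01]
```

View pics/c5.png

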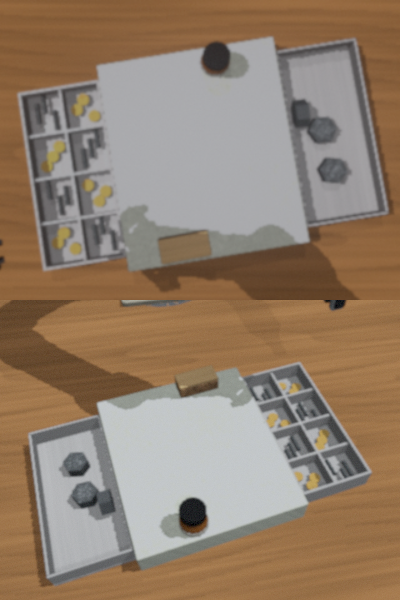

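All three nuts are in the plain tray, at (302,112), (322,130) and (332,170) in the upper crop. The jar and block are where they were. I'll check the height and stillness of the nut by the wall, then hand in.

```bash
python3 - <<'E'
from cell import *
from h import *
import pickle
d=get_image("top");f=210/np.tan(np.radians(d["fovy"]/2));T=d["cam_to_world"]
O=np.array([541.3,-4.5]);t=np.radians(8.8);ex=np.array([np.cos(t),np.sin(t)]);ey=np.array([-ex[1],ex[0]])
def P(u,v):
    q=float(d["range_z"][v,u]);p=(T@np.array([(u-d["cx"])/f*q,-(v-d["cy"])/f*q,-q,1]))[:3];return (ex@(p[:2]-O)).round(),(ey@(p[:2]-O)).round(),p[2].round()
for v in(174,180,186):print([P(u,v) for u in range(360,382,3)])
o=pickle.load(open("top.pkl","rb"))
for n,(a,b,c,e) in {"jar":(120,155,285,325),"block":(270,305,250,305)}.items():
    print(n,cv2.phaseCorrelate(np.float64(cv2.cvtColor(o["img"],7)[a:b,c:e]),np.float64(cv2.cvtColor(d["img"],7)[a:b,c:e])))
E
```

```text
[(np.float64(54.0), np.float64(-140.0), np.float64(5.0)), (np.float64(51.0), np.float64(-142.0), np.float64(19.0)), (np.float64(49.0), np.float64(-144.0), np.float64(37.0)), (np.float64(47.0), np.float64(-148.0), np.float64(41.0)), (np.float64(47.0), np.float64(-154.0), np.float64(39.0)), (np.float64(46.0), np.float64(-159.0), np.float64(40.0)), (np.float64(49.0), np.float64(-174.0), np.float64(3.0)), (np.float64(48.0), np.float64(-180.0), np.float64(3.0))]
[(np.float64(40.0), np.float64(-132.0), np.float64(36.0)), (np.float64(41.0), np.float64(-142.0), np.float64(11.0)), (np.float64(38.0), np.float64(-142.0), np.float64(38.0)), (np.float64(37.0), np.float64(-147.0), np.float64(40.0)), (np.float64(36.0), np.float64(-152.0), np.float64(41.0)), (np.float64(35.0), np.float64(-157.0), np.float64(41.0)), (np.float64(37.0), np.float64(-172.0), np.float64(5.0)), (np.float64(37.0), np.float64(-177.0), np.float64(5.0))]
[(np.float64(29.0), np.float64(-130.0), np.float64(36.0)), (np.float64(31.0), np.float64(-142.0), np.float64(4.0)), (np.float64(28.0), np.float64(-142.0), np.float64(29.0)), (np.float64(26.0), np.float64(-145.0), np.float64(39.0)), (np.float64(25.0), np.float64(-151.0), np.float64(37.0)), (np.float64(25.0), np.float64(-157.0), np.float64(36.0)), (np.float64(26.0), np.float64(-170.0), np.float64(4.0)), (np.float64(24.0), np.float64(-171.0), np.float64(22.0))]
jar ((-0.03324306319002446, -0.015850884579165836), 0.9846148640503816)
block ((-0.0966095694853415, -0.0937940267224242), 0.7442024637509129)
```

```bash
python3 -c "
from cell import *
print(finish_job())"
```

```text
the job is handed in; nothing more can be done
None
```

All three nuts are in the plain tray on the board's -y side. I pushed each one along its own lane with the part-open fingertips, without picking any up. I handed the job in at about 14.5 s, with the arm clear of everything.

- **Nuts:** two lie flat. The third stands on one of its flats on the tray floor, with its top at about 40 mm, clear of the board and tray walls.
- **Sorter:** no nut shows in it in the final views from both cameras.
- **Jar and block:** neither moved; the shift between the first and last top pictures is 0.1 px or less. The block's match was weaker (0.74, against 0.98 for the jar), probably because of the arm's shadow on it.
- **Forces:** the wrist force readings stayed below about 4 N; these are only the values at the end of each move.
- **Disagreement:** the two cameras placed the nuts up to 7 mm apart along x, which was small enough not to affect the sweeps.

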